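# Fit the lever to the bench press and lock it

### The job

Fit the loose lever onto the splined shaft of the green bench press: turn it until its grooves find the splines, with the arm pointing somewhere over the green band, and slide it fully down onto the shoulder without forcing it. Then swing the lever anticlockwise (seen from above), shaft and all, until its arm comes gently up to the red stop post, and let go. Leave everything else on the bench where it is.

Things in the scene. Friction and masses are not known exactly. Their poses are not given: they have to be found in the camera images.
- lever_hub (a point): Centre of the lever's steel hub on the bore axis, 15 mm above its underside; x along the arm, z up. The hub is a block 38 mm long (x), 36 wide (y: two flat sides, the place to grip), 30 tall. A bore goes right through along z: 27 mm across its six grooves, 20 mm across its six inward teeth, each 5 mm wide, 60 degrees apart, one of them on the +x side.
- lever: The lever, lying flat on the bench, about 0.33 kg, balanced near the hub; origin on the bore axis at its underside, axes as lever_hub. The arm (14 mm wide, 10 tall, underside flush with the hub's) has a red grip 18 wide, 16 tall from x = 100 to 156 mm; a brass counterweight 30 x 30 x 24 mm reaches back to x = -49.
- lever_tip (a point): Point in the red grip of the lever's arm, 150 mm from the bore axis, 8 mm above the underside.
- press: Green C-frame press, fixed; base 170 x 140 mm, 222 mm tall with its shaft; origin on the bench under the shaft axis, x from its open front to its column, z up. Index plate with the green band 152 mm above the bench. The lever must never push on the press with more than 50 N; touching down at 20 mm/s already jolts to about 40 N, so go slower in contact.
- shaft_seat (a point): Centre of the shoulder (32 mm across, 185 mm above the bench) on which the hub's underside must rest; fixed to the press, axes as the press. The 32 mm round goes 33 mm further down. Shaft and splines turn as one against about 0.1 N m of friction, no spring. The pose does NOT tell the angle at which the splines stand: it varies; find it by feel or by eye.
- shaft_nose (a point): Top of the shaft, 37 mm above shaft_seat, fixed to the press. From the shoulder up: six brass splines 26 mm tall, 24.8 mm across, each 4.5 wide, flat-ended, 60 degrees apart, on a 17.6 mm core; then a cone 11 mm tall, from 17 down to 8 mm across, which guides the bore. Teeth slip between the splines within about 6 degrees either side; else the hub stays 26 mm too high.
- fit_mark (a point): Point in the air 150 mm from the shaft axis, 193 mm above the bench: where lever_tip is when the seated lever's arm points at the middle of the green band. The band lies in front of the shaft and spans 35 degrees either side of this mark.
- stop_mark (a point): Where lever_tip is when the seated lever's arm rests against the red stop post: 150 mm from the shaft axis, 65 degrees anticlockwise (from above) from fit_mark. The post is 12 mm thick, 95 mm from the shaft axis; its top is 205 mm above the bench.
- paper_cup: Bystander, leave alone: cardboard cup, 72 mm across, 85 mm tall.
- bench_block: Bystander, leave alone: dark steel block 70 x 70 x 30 mm.
- ring_mandrel: Bystander, leave alone: steel tapered rod lying down, 200 long, 24 thick; origin at its thick end, which has a handle; sizes in mm.
- hex_nut: Bystander, leave alone: steel nut 30 x 30 x 22 mm.
- blue_screwdriver: Bystander, leave alone: blue-handled screwdriver, 170 mm long.
- flux_jar: Bystander, leave alone: jar 56 across, 60 mm tall.

How it is judged:
By the outcome, as a careful person would: the job done as asked, in the order asked, and still so for the second after the job is handed in, with the robot touching nothing.
It also fails if it takes over 72 s, if anything falls off the work surface, if the arm or the gripper's body presses on something with over 40 N, if the wrist force passes 120 N, or if a joint passes its speed limit or range.

### The arm

A 6-joint arm with a two-finger parallel gripper is mounted at the origin on the work surface. World frame = base frame: x ahead of the robot, y to its left, z up, the work surface at z = 0. Lengths are in m, angles in rad, forces in N, time in s.
With the tool pointing down it reaches from about 0.325 to 0.775 m from the base axis. Payload 5.5 kg.
Tool frame: the origin (TCP) lies between the finger pads; the fingertips stand 8 mm ahead of it and the grasp point (between the pads) lies 11 mm behind it (tcp_to_tips is the distance from the TCP to the fingertips, in m); z points along the fingers, y is the direction in which the jaws open and shut (so a half turn about z gives the same grasp; the last joint's range is limited). The gripper opens to 88 mm and grips with 3 to 60 N. Pads are 20 mm wide; open, the fingers measure 115 mm over their backs; the gripper's body (75 mm by 178 mm) begins 61 mm behind the grasp point.
Start: joints at [1.211, 0.091, 1.231, -0, 1.82, -0.057], TCP at [0.179, 0.573, 0.231] pointing down, gripper open.
Joint ranges: [-2.87, 2.87], [-0.86, 2.18], [0.17, 2.46], [-1.51, 4.65], [0.06, 2.69], [-2.65, 2.65]. Speed limits (rad/s): [2.57, 2.57, 3.01, 3.14, 3.14, 3.14].

### API

Orientations are given as a unit quaternion [w, x, y, z].
In Python, from bench import * gives the robot as it stands. Calls block until the motion is done:
- move_to(position, orientation): joint-space move of the TCP to a pose.
- move_l(position, speed=0.15, orientation=None): straight line of the TCP; orientation=None keeps the orientation; speed is the mean speed in m/s.
- movej(angles): joint-space move.
- gripper_open() and close(): open the fingers fully, or close them until they stop; the grip force is fixed at half the most.
- hold(seconds).
- inverse_kinematics(position, orientation): joint angles nearest the present ones, or None.
- state(): the state.
- get_image(name): name is "side" or "top" or "wrist"; returns a dict with "frame" (400x640x3 uint8, blue, green, red), "depth" (400x640 float32, m along the optical axis (not along the pixel's ray), 0 where there is no reading), "camera_matrix" (3x3 intrinsics, pixels), "view" (4x4, takes a point from world to camera coordinates). Camera axes: x right, y up, looking along -z (the intrinsics and any distortion apply to the point x, -y, -z); pixel columns grow to the right and rows downward; lengths in m; the calibration is good to about 2 mm. A picture is of the moment at which its call begins.
A pose or a line that the arm cannot do raises IKError and nothing moves.
- job_done(): hands the job in, once; it reports no verdict.
The state is a dict: "time": time; "joint_pos": joint angles; "dq": joint speeds; "joint_torque": joint torques, N m; "ee_pos": TCP position; "ee_rot": TCP orientation; "ft_force": force on the tool from outside, world axes, zero at the start; "moment": the same for the moment, N m; "finger_gap": finger opening in m.
Only numpy, scipy, OpenCV 4.12 (cv2) and the standard library are available. Lean on these libraries where they do the work, as an engineer would, in place of code of your own. Each camera call takes 0.05 s, during which the arm holds its last target.

## Working session

There is one attempt and no reset: what is moved stays moved. The work goes in short steps, each a Python script; the robot and the scene stay as the last script left them, time stands still between calls to the robot, and variables do not carry over. Pictures are saved under pics/ and viewed, and the job is handed in when it is done.

```bash
ls; mkdir -p pics
python3 - <<'E'
from bench import *
import cv2
for n in ("top","side","wrist"):
    d=get_image(n); cv2.imwrite(f"pics/{n}0.png",d["frame"]); print(n,d["camera_matrix"].tolist(),d["view"].round(4).tolist(),[k for k in d])
print(state())
E
```

```text
pics
top [[401.7115629786178, 0.0, 322.6371926470984], [0.0, 401.7115629786178, 198.41159502355328], [0.0, 0.0, 1.0]] [[0.0224, -0.9997, -0.0076, -0.0763], [0.9862, 0.0209, 0.1645, -0.5872], [-0.1643, -0.0111, 0.9863, -1.1264], [0.0, 0.0, 0.0, 1.0]] ['frame', 'depth', 'camera_matrix', 'view']
side [[408.6606681831778, 0.0, 316.12907686454474], [0.0, 408.6606681831778, 199.73436210854695], [0.0, 0.0, 1.0]] [[0.9382, -0.3455, -0.0202, -0.5291], [0.2067, 0.5126, 0.8334, -0.2263], [-0.2775, -0.7861, 0.5524, -0.9631], [0.0, 0.0, 0.0, 1.0]] ['frame', 'depth', 'camera_matrix', 'view']
wrist [[331.72969229305744, 0.0, 322.90927287942196], [0.0, 331.72969229305744, 194.79276806217578], [0.0, 0.0, 1.0]] [[0.2984, 0.9544, -0.0021, -0.5986], [-0.913, 0.2848, -0.292, 0.0342], [-0.2781, 0.089, 0.9564, -0.3922], [0.0, 0.0, 0.0, 1.0]] ['frame', 'depth', 'camera_matrix', 'view']
{'time': 0.15, 'joint_pos': array([ 1.21130658e+00,  9.16862656e-02,  1.23161153e+00,  2.88947532e-06,
        1.81978691e+00, -5.66883262e-02]), 'dq': array([-0.00105886, -0.00199003, -0.00417079,  0.00074066,  0.00047008,
        0.00165098]), 'joint_torque': array([ 2.16377499e-03, -4.47048533e+01, -4.06904876e+01,  6.98412582e-02,
        2.75348924e-02, -1.18438870e-04]), 'ee_pos': array([0.1788372 , 0.5725076 , 0.22976512]), 'ee_rot': array([-1.55491685e-04,  1.50822573e-01,  9.88560567e-01, -7.29640820e-04]), 'ft_force': array([-0.23060439,  0.10245816, -0.60787896]), 'moment': array([ 0.00944758, -0.01851018, -0.01667167]), 'finger_gap': 0.08799487210255971}
```

View pics/top0.png

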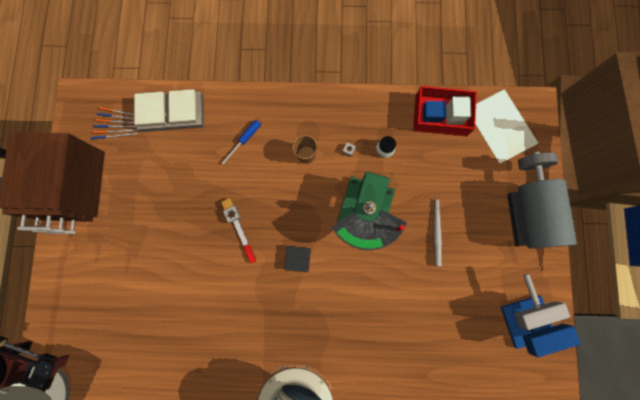

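View pics/side0.png

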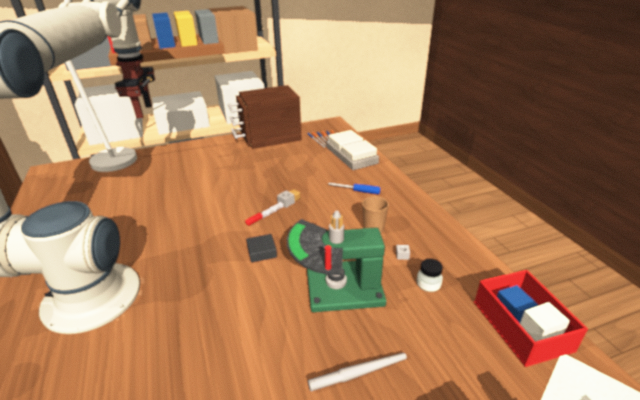

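View pics/wrist0.png

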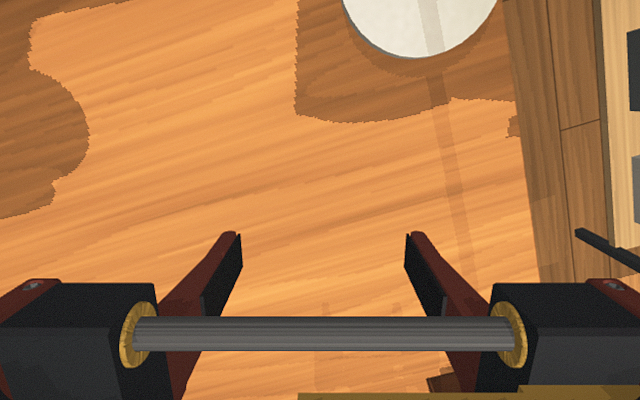

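The top view shows the lever hub near (231,212) with its red tip at (251,258). The press shaft is near (370,208), the green band is below it near (360,242), and the red stop is near (402,228). Next I'll write helpers and get coarse positions.

```bash
cat > h.py <<'E'
from bench import *
import numpy as np, cv2
from scipy.spatial.transform import Rotation as R
def cam(d):
    V=np.array(d["view"]); return V[:3,:3].T, -V[:3,:3].T@V[:3,3]
def ray(d,uv):
    Rm,c=cam(d); K=np.array(d["camera_matrix"]); 
    p=np.linalg.inv(K)@np.array([uv[0],uv[1],1.]); return c, Rm@np.array([p[0],-p[1],-p[2]])
def onz(d,uv,z):
    c,r=ray(d,uv); return c+r*(z-c[2])/r[2]
def tri(obs):
    A=np.zeros((3,3));b=np.zeros(3)
    for d,uv in obs:
        c,r=ray(d,uv); r=r/np.linalg.norm(r);P=np.eye(3)-np.outer(r,r);A+=P;b+=P@c
    x=np.linalg.solve(A,b)
    res=[]
    for d,uv in obs:
        c,r=ray(d,uv); r=r/np.linalg.norm(r); res.append(np.linalg.norm((np.eye(3)-np.outer(r,r))@(x-c)))
    return x,np.array(res)
def proj(d,p):
    V=np.array(d["view"]); q=V[:3,:3]@p+V[:3,3]; K=np.array(d["camera_matrix"]); u=K@np.array([q[0],-q[1],-q[2]]); return u[:2]/u[2]
def quat(yaw): # tool down, tool y axis at angle 'yaw' world
    y=np.array([np.cos(yaw),np.sin(yaw),0]);z=np.array([0,0,-1.]);x=np.cross(y,z)
    q=R.from_matrix(np.c_[x,y,z]).as_quat(); return q[[3,0,1,2]]
def st(): 
    s=state(); return s
def Rt(s): q=s["ee_rot"]; return R.from_quat([q[1],q[2],q[3],q[0]]).as_matrix()
def yawof(s): m=Rt(s); return np.arctan2(m[1,1],m[0,1])
def save(n,im): cv2.imwrite("pics/"+n,im)
E
python3 - <<'E'
from h import *
d=get_image("top")
for n,uv,z in (("hub",(231,212),.03),("tip",(251,259),.016),("nose",(370,208),.222),("post",(402,228),.205),("band",(360,243),.152)): print(n,onz(d,uv,z).round(3))
w=get_image("wrist");s=state();Rm,c=cam(w);T=Rt(s)
print("cam in tool",T.T@(c-s["ee_pos"]),"axes",(T.T@Rm).round(3).tolist(), yawof(s))
E
```

```text
hub [0.545 0.207 0.03 ]
tip [0.409 0.143 0.016]
nose [ 0.538 -0.183  0.222]
post [ 0.492 -0.265  0.205]
band [ 0.455 -0.165  0.152]
cam in tool [ 0.08167492 -0.00056291 -0.15401086] axes [[-0.0, 0.956, 0.292], [1.0, -0.0, 0.001], [0.001, 0.292, -0.956]] 1.2680064106919882
```

Run:
```python
from h import *
import pickle
out=[]
for i,(x,y) in enumerate([(.52,-.20),(.47,-.165)]):
    move_to([x,y,.36],quat(np.radians(-95)))
    hold(.15)
    d=get_image("wrist");save(f"p{i}.png",d["frame"]);out.append(d)
    print(state()["time"],state()["ee_pos"].round(4),proj(d,np.array([.538,-.183,.222])))
pickle.dump(out,open("p.pkl","wb"))
```

```text
3.45 [ 0.5202 -0.1996  0.3599] [302.52402491 166.49067662]
4.0 [ 0.4706 -0.1654  0.3593] [336.27104622 106.00119293]
```

View pics/p0.png

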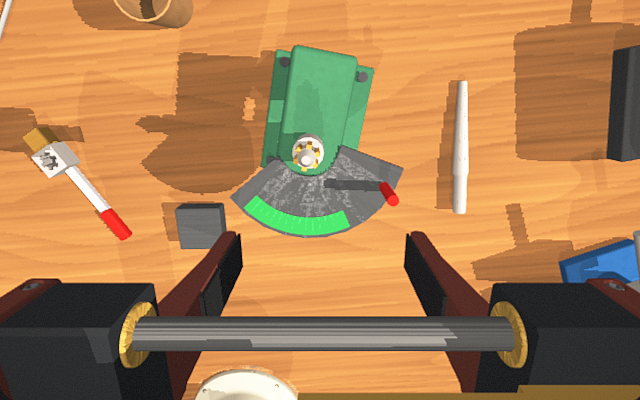

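View pics/p1.png

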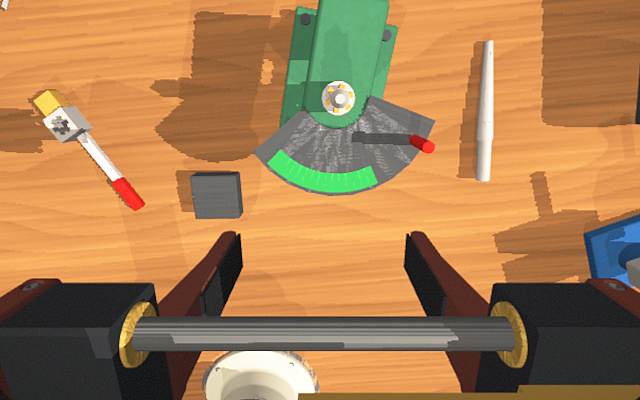

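Both wrist views show the press, with the nose at (307,158) in one and (340,99) in the other. The green band, red post and lever hub, near (52,157) and (66,124), are also in view. I'll zoom in on the shaft and hub, and also take a closer view.

Run:
```python
from h import *
import pickle
o=pickle.load(open("p.pkl","rb"))
a=[cv2.resize(o[0]["frame"][128:178,282:332],None,fx=8,fy=8,interpolation=cv2.INTER_CUBIC),cv2.resize(o[1]["frame"][74:124,315:365],None,fx=8,fy=8,interpolation=cv2.INTER_CUBIC)]
save("z0.png",np.hstack(a))
move_to([.53,-.175,.30],quat(np.radians(-95))); hold(.15)
d=get_image("wrist"); pickle.dump(d,open("p2.pkl","wb")); save("p2.png",d["frame"])
u=proj(d,np.array([.538,-.183,.215])); print(u,state()["time"])
u=u.astype(int); save("z2.png",cv2.resize(d["frame"][max(u[1]-35,0):u[1]+35,u[0]-35:u[0]+35],None,fx=8,fy=8,interpolation=cv2.INTER_CUBIC))
```

```text
[331.6304008  190.91381685] 4.6333
```

View pics/z0.png

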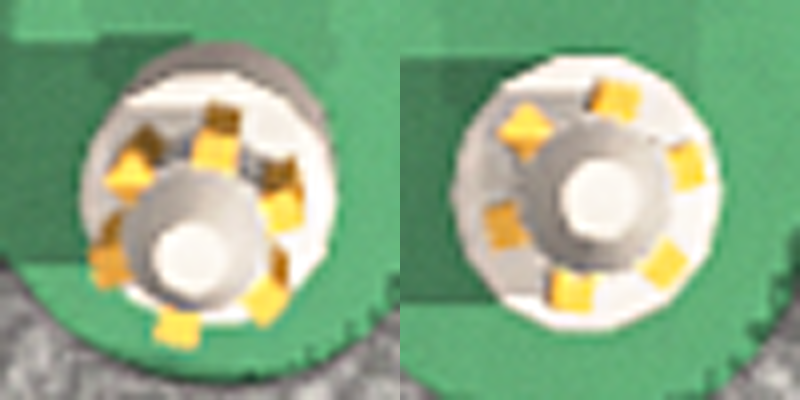

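View pics/z2.png

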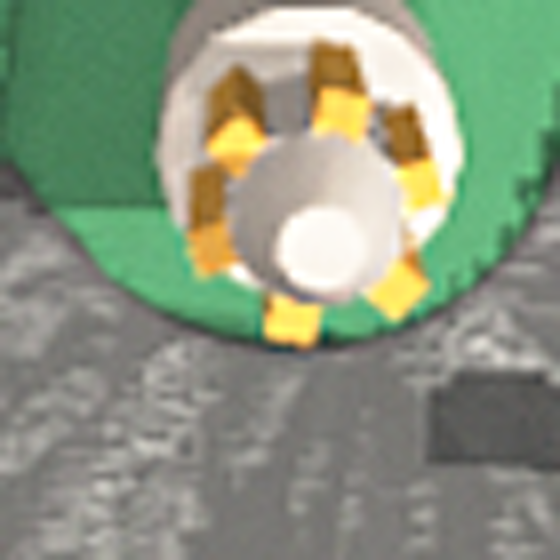

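Run:
```python
from h import *
import pickle
o=pickle.load(open("p.pkl","rb"))+[pickle.load(open("p2.pkl","rb"))]
org=[(282,128),(315,74),(296,155)]
nose=[(190,257),(198,198),(320,250)]
spl=[[(214,152),(284,210),(267,303),(178,329),(108,265),(131,170)],[(215,98),(285,167),(265,262),(173,290),(105,225),(125,130)],[(341,112),(418,185),(398,285),(292,320),(211,250),(235,143)]]
f=lambda g,p:np.array(g)+(np.array(p)+.5)/8-.5
print("nose",tri([(o[i],f(org[i],nose[i])) for i in range(3)]))
P=np.array([tri([(o[i],f(org[i],spl[i][k])) for i in range(3)])[0] for k in range(6)])
c=P.mean(0);print("spl",P.round(4).tolist(),"c",c)
for z in (.211,):
  for i in range(3):
    Q=np.array([onz(o[i],f(org[i],spl[i][k]),z) for k in range(6)]);c=Q.mean(0)
    a=np.degrees(np.arctan2(*(Q-c).T[1::-1])); print(i,c.round(4),a.round(1),"mod60",np.degrees(np.angle(np.mean(np.exp(6j*np.radians(a)))))/6, np.linalg.norm((Q-c)[:,:2],axis=1).round(4), "nose",onz(o[i],f(org[i],nose[i]),.222).round(4))
for i in range(3):
    h=cv2.cvtColor(o[i]["frame"],cv2.COLOR_BGR2HSV)
    m=cv2.inRange(h,(50,150,120),(75,255,255)); m[:, :]=m
    n,l,s,ce=cv2.connectedComponentsWithStats(m)
    k=[j for j in range(1,n) if s[j,4]>150]
    print("green comps",[(s[j].tolist(),ce[j].round(1).tolist(),onz(o[i],ce[j],.152).round(3).tolist()) for j in k])
    r=cv2.inRange(h,(0,180,100),(8,255,255))|cv2.inRange(h,(172,180,100),(180,255,255))
    n,l,s,ce=cv2.connectedComponentsWithStats(r)
    print("red",[(s[j].tolist(),ce[j].round(1).tolist(), onz(o[i],ce[j],.18).round(3).tolist(),onz(o[i],ce[j],.008).round(3).tolist()) for j in range(1,n) if s[j,4]>60])
    u=proj(o[i],np.array([.545,.207,.03])).astype(int); print(u)
    if i<2: save(f"hub{i}.png",cv2.resize(o[i]["frame"][u[1]-40:u[1]+40,max(u[0]-40,0):u[0]+40],None,fx=7,fy=7,interpolation=cv2.INTER_CUBIC))
```

```text
nose (array([ 0.54403706, -0.18611099,  0.22287074]), array([1.06194573e-04, 1.19622222e-04, 9.98331365e-05]))
spl [[0.5539, -0.1893, 0.2112], [0.5461, -0.1964, 0.21], [0.5361, -0.1936, 0.2108], [0.5342, -0.1831, 0.2128], [0.5419, -0.176, 0.2125], [0.5517, -0.1792, 0.2086]] c [ 0.5439962  -0.1862636   0.21098353]
0 [ 0.5439 -0.1864  0.211 ] [ -16.7  -76.6 -138.3  162.5  101.6   38.1] mod60 -18.212701813258903 [0.0102 0.0106 0.011  0.0109 0.0108 0.0109] nose [ 0.5439 -0.1861  0.222 ]
1 [ 0.544  -0.1862  0.211 ] [ -16.4  -77.9 -136.7  162.3  102.4   43.1] mod60 -17.213878463907488 [0.0104 0.0103 0.0105 0.0102 0.0103 0.0103] nose [ 0.544 -0.186  0.222]
2 [ 0.544  -0.1862  0.211 ] [ -17.6  -77.3 -135.5  163.   103.3   42. ] mod60 -17.010677713781806 [0.0105 0.0102 0.0105 0.0106 0.0106 0.0106] nose [ 0.5437 -0.1862  0.222 ]
green comps [([244, 196, 105, 39, 1775], [296.0, 219.6], [0.461, -0.163, 0.152])]
red [([380, 182, 19, 25, 263], [388.9, 194.2], [0.492, -0.267, 0.18], [0.436, -0.298, 0.008]), ([99, 209, 33, 32, 498], [115.5, 224.0], [0.483, 0.029, 0.18], [0.423, 0.15, 0.008])]
[ 46 156]
green comps [([268, 150, 109, 42, 2006], [321.1, 175.8], [0.461, -0.163, 0.152])]
red [([410, 135, 25, 19, 286], [422.1, 143.8], [0.492, -0.268, 0.18], [0.462, -0.317, 0.008]), ([112, 178, 33, 33, 516], [128.1, 193.5], [0.467, 0.04, 0.18], [0.423, 0.15, 0.008])]
[ 58 120]
green comps [([257, 221, 121, 44, 2341], [316.2, 248.0], [0.461, -0.163, 0.152])]
red [([414, 205, 30, 33, 474], [429.0, 221.6], [0.491, -0.268, 0.18], [0.418, -0.32, 0.008]), ([92, 228, 36, 35, 613], [109.9, 244.6], [0.495, 0.023, 0.18], [0.423, 0.15, 0.008])]
[ 31 171]
```

The shaft axis is at (0.544, -0.186) and the nose at z 0.223. The splines stand at about 42.8° mod 60°, so the arm has to point at 192.8°. The band middle is at 164.4°, so that lies inside the ±35° band. Next I'll look at the lever from above.

Run:
```python
from h import *
import pickle
out=[]
for i,(x,y,z) in enumerate([(.535,.203,.19),(.50,.17,.19)]):
    move_to([x,y,z],quat(np.radians(-65))); hold(.15)
    d=get_image("wrist");save(f"l{i}.png",d["frame"]);out.append(d)
    print(state()["time"],state()["ee_pos"].round(4),yawof(state()))
pickle.dump(out,open("l.pkl","wb"))
```

```text
6.2917 [0.5355 0.2021 0.1904] -1.1362044919372354
6.8 [0.5004 0.1703 0.1899] -1.1344324682522082
```

View pics/l0.png

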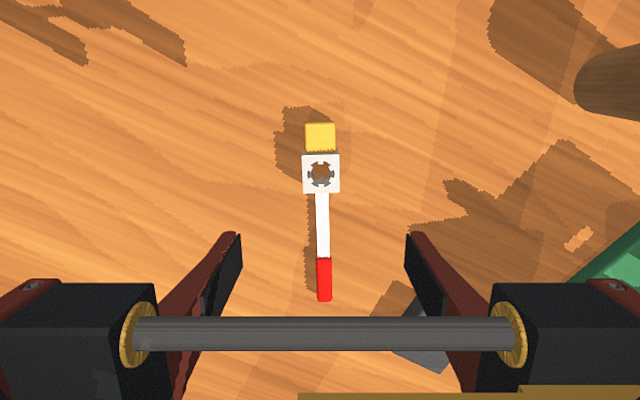

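View pics/l1.png

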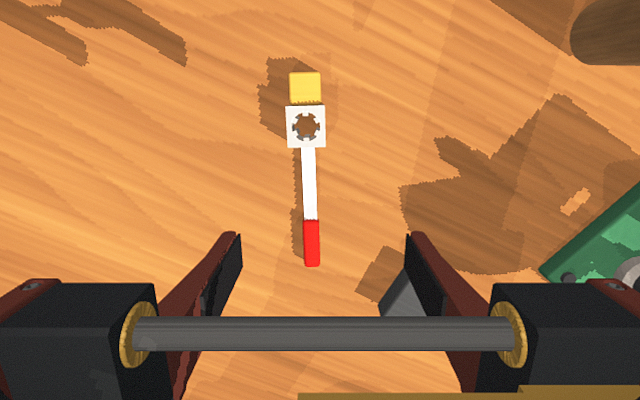

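Both views show the lever upright in the frame. The hub centre is at (321,173) in l0 and (306,126) in l1, and the red grip is at (324,280) and (311,243).

Run:
```python
from h import *
import pickle
o=pickle.load(open("l.pkl","rb"))
Z=[]
for i,(u,v) in enumerate([(321,173),(306,126)]):
    Z.append(cv2.resize(o[i]["frame"][v-25:v+25,u-25:u+25],None,fx=8,fy=8,interpolation=cv2.INTER_CUBIC))
    h=cv2.cvtColor(o[i]["frame"],cv2.COLOR_BGR2HSV)
    m=cv2.inRange(h,(0,0,150),(180,70,255)); m[:,:u-40]=0;m[:,u+40:]=0;m[v+60:]=0
    m=cv2.morphologyEx(m,cv2.MORPH_OPEN,np.ones((21,21)) if 0 else np.ones((3,3)))
    c=max(cv2.findContours(m,cv2.RETR_EXTERNAL,cv2.CHAIN_APPROX_NONE)[0],key=cv2.contourArea)
    f=np.zeros_like(m);cv2.drawContours(f,[c],-1,255,-1);f=cv2.morphologyEx(f,cv2.MORPH_OPEN,np.ones((23,23)))
    c=max(cv2.findContours(f,cv2.RETR_EXTERNAL,cv2.CHAIN_APPROX_NONE)[0],key=cv2.contourArea)
    r=cv2.minAreaRect(c);print("hub rect",r,onz(o[i],r[0],.03).round(4))
    rm=cv2.inRange(h,(0,180,100),(8,255,255))|cv2.inRange(h,(172,180,100),(180,255,255));
    n,l,s,ce=cv2.connectedComponentsWithStats(rm);k=1+np.argmax(s[1:,4]);print("red",s[k],ce[k],onz(o[i],ce[k],.016).round(4))
save("z3.png",np.hstack(Z))
```

```text
hub rect ((321.0, 173.5), (37.0, 36.0), 90.0) [0.5388 0.2059 0.03  ]
red [316 256  17  46 682] [323.75806452 278.9457478 ] [0.4265 0.1507 0.016 ]
hub rect ((305.5, 126.5), (41.0, 37.0), 90.0) [0.5384 0.2062 0.03  ]
red [302 219  18  48 763] [310.96592398 242.65268676] [0.4262 0.1503 0.016 ]
```

View pics/z3.png

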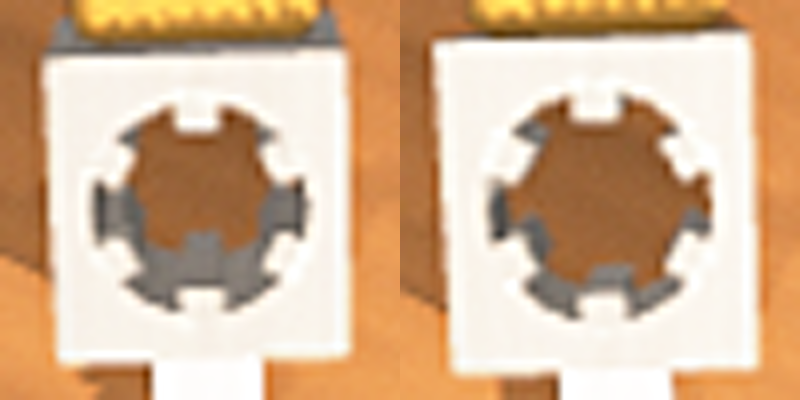

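Run:
```python
from h import *
import pickle
o=pickle.load(open("l.pkl","rb"))
org=[(296,148),(281,101)]
f=lambda g,p:np.array(g)+(np.array(p)+.5)/8-.5
F=dict(bore=[(201.5,210),(201,207.5)],TL=[(43,55),(33,40)],TR=[(348,52),(350,33)],BR=[(352,355),(360,365)],BL=[(58,362),(55,373)])
for k,v in F.items():
    print(k,tri([(o[i],f(org[i],v[i])) for i in range(2)])[0].round(4),[onz(o[i],f(org[i],v[i]),.03).round(4)[:2].tolist() for i in range(2)])
Q=[np.array([onz(o[i],f(org[i],F[k][i]),.03)[:2] for k in("TL","TR","BR","BL")]) for i in range(2)]
for i in range(2):
    q=Q[i]; ax=(q[3]+q[2]-q[0]-q[1]);ay=(q[1]+q[2]-q[0]-q[3]); print(q.mean(0),np.degrees(np.arctan2(ax[1],ax[0])),np.degrees(np.arctan2(ay[1],ay[0])),np.linalg.norm(ax)/2,np.linalg.norm(ay)/2)
    b=onz(o[i],f(org[i],F["bore"][i]),.03)[:2]; r=[(323.76,278.95),(310.97,242.65)][i]; r=onz(o[i],r,.016)[:2]; e=r-b; print("axis",np.degrees(np.arctan2(e[1],e[0])),np.linalg.norm(e))
```

```text
bore [0.5385 0.206  0.0306] [[0.5384, 0.2059], [0.5385, 0.206]]
TL [0.5476 0.2312 0.0294] [[0.5477, 0.2311], [0.5476, 0.2311]]
TR [0.5637 0.1986 0.0328] [[0.5634, 0.1982], [0.5636, 0.1986]]
BR [0.5298 0.1815 0.0311] [[0.5295, 0.1813], [0.5297, 0.1814]]
BL [0.5134 0.2139 0.03  ] [[0.5134, 0.214], [0.5135, 0.2138]]
[0.53849766 0.20615343] -153.50877173595197 -64.11800457151124 0.03810790456663589 0.03645372273295811
axis -153.72311520742238 0.124832384881011
[0.53858355 0.20624463] -153.11249940768857 -63.657330489887684 0.03812851623418659 0.03625349533511387
axis -153.60931343383308 0.12530164144371994
```

Run:
```python
from h import *
q=quat(np.radians(-63.6))
move_to([.5385,.2060,.10],q)
move_l([.5385,.2060,.011],speed=.12)
s=state();print(s["time"],s["ee_pos"].round(4),np.degrees(yawof(s)),s["ft_force"].round(2))
close()
s=state();print(s["time"],s["ee_pos"].round(4),s["finger_gap"],s["ft_force"].round(2))
move_l([.5385,.2060,.16],speed=.12)
hold(.2)
d=get_image("wrist");save("g0.png",d["frame"]);t=get_image("side");save("g0s.png",t["frame"])
s=state();print(s["time"],s["ee_pos"].round(4),s["finger_gap"],s["ft_force"].round(2),s["moment"].round(3))
```

```text
8.1917 [0.5392 0.2062 0.0123] -63.6040235807105 [ 0.15 -0.62  0.5 ]
9.0417 [0.5385 0.206  0.011 ] 0.03563806342253805 [ 0.61  0.76 -0.29]
10.7333 [0.5384 0.2059 0.1596] 0.03582958001703246 [-0.52  0.38 -3.88] [-0.02   0.158 -0.012]
```

View pics/g0.png

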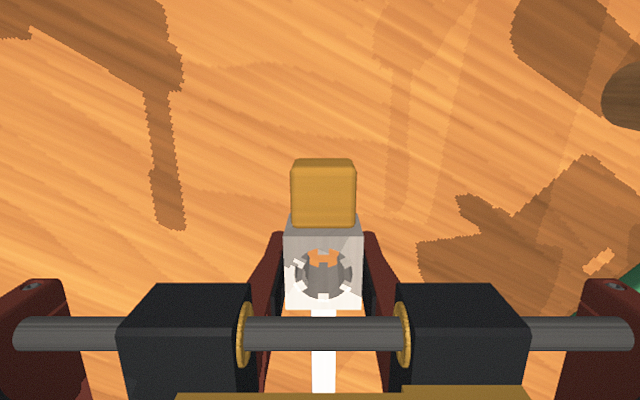

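View pics/g0s.png

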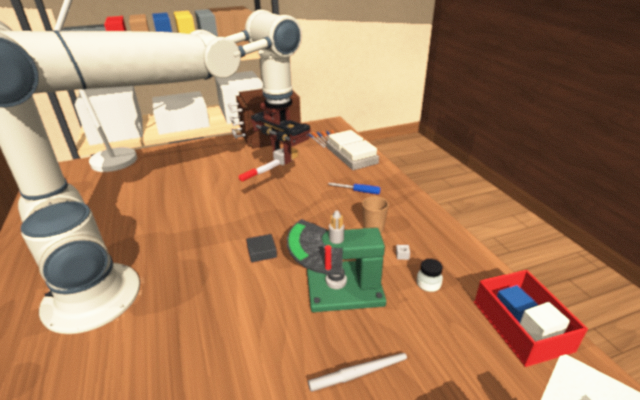

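The lever hangs level in the gripper, with the hub bore at about (324,275). I'll check its position and tilt in the hand.

Run:
```python
from h import *
d=get_image("wrist");t=get_image("side");s=state()
save("z4.png",cv2.resize(d["frame"][240:320,270:380],None,fx=7,fy=7,interpolation=cv2.INTER_CUBIC))
h=cv2.cvtColor(t["frame"],cv2.COLOR_BGR2HSV)
rm=cv2.inRange(h,(0,180,90),(8,255,255))|cv2.inRange(h,(172,180,90),(180,255,255)); rm[:,:225]=0;rm[:,285:]=0;rm[:150]=0;rm[200:]=0
n,l,st_,ce=cv2.connectedComponentsWithStats(rm);k=1+np.argmax(st_[1:,4]);print(st_[k],ce[k])
c,r=ray(t,ce[k]); a=np.radians(-153.6); nrm=np.array([-np.sin(a),np.cos(a),0]); p0=np.array([.5384,.2059,.16])
p=c+r*(nrm@(p0-c))/(nrm@r); print("grip pt",p, "dist",(p-p0)@[np.cos(a),np.sin(a),0], "expected z",s["ee_pos"][2]-.011+.008)
```

```text
[239 168  18  13 135] [247.31111111 174.56296296]
grip pt [0.42278996 0.14851068 0.15737714] dist 0.12907058852987052 expected z 0.15683550152032213
```

View pics/z4.png

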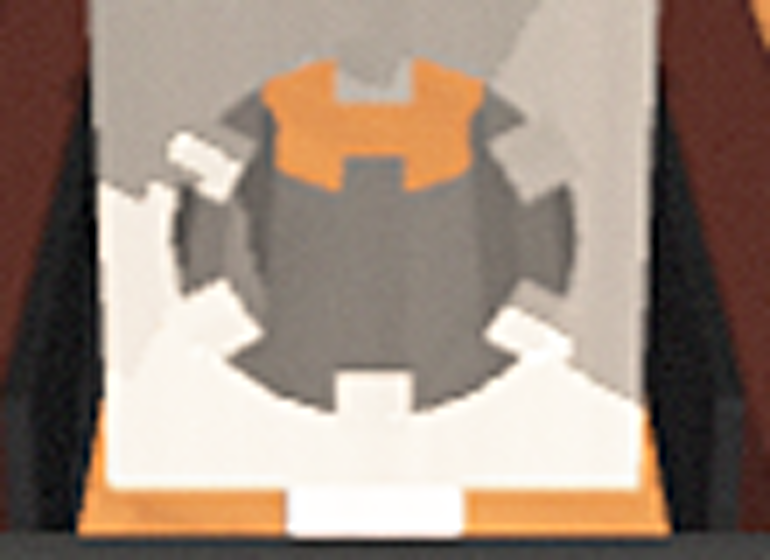

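Run:
```python
from h import *
d=get_image("wrist");s=state()
P=[onz(d,(270+(x+.5)/7-.5,240+(y+.5)/7-.5),s["ee_pos"][2]+.019) for x,y in ((373,103),(373,370),(175,235),(575,235))]
T=Rt(s); L=[(T.T@(p-s["ee_pos"]))[:2].round(4) for p in P]; print(L, (L[0]+L[1])/2)
```

```text
[array([ 0.0101, -0.0003]), array([-0.0097, -0.0003]), array([ 0.0005, -0.0133]), array([0.0005, 0.013 ])] [ 0.0002 -0.0003]
```

Run:
```python
from h import *
q=quat(np.radians(-77.2))
s=state();move_l([.5385,.2060,.28],speed=.2)
move_to([.544,-.1862,.28],q)
move_l([.544,-.1862,.245],speed=.08)
hold(.3)
d=get_image("wrist");save("f0.png",d["frame"]);save("f0s.png",get_image("side")["frame"])
s=state();print(s["time"],s["ee_pos"].round(4),np.degrees(yawof(s)),s["ft_force"].round(2),s["moment"].round(3))
```

```text
14.075 [ 0.5441 -0.1863  0.2454] -77.20431080243164 [ 0.17 -0.31 -2.48] [-0.026  0.108 -0.018]
```

View pics/f0.png

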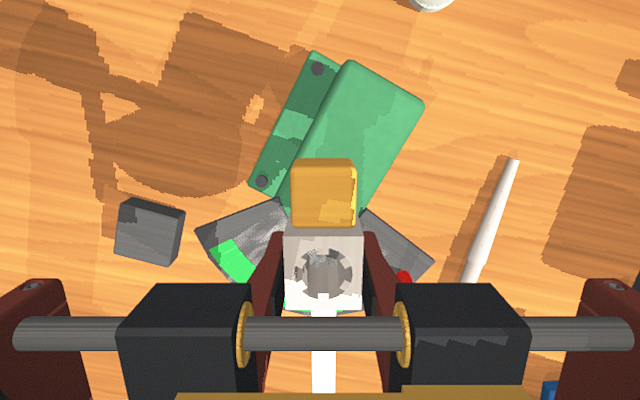

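View pics/f0s.png

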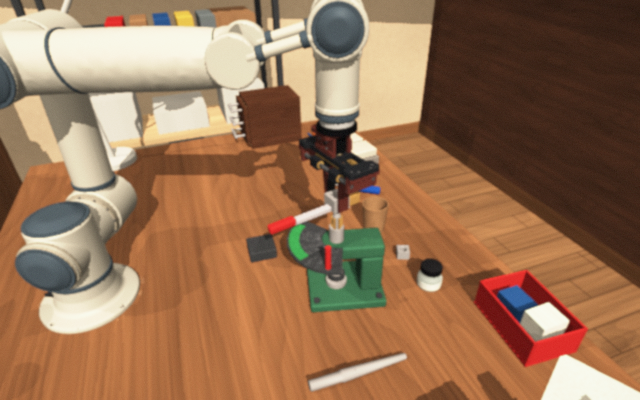

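The hub is centred over the shaft, with the bore near (324,273), the arm over the band, and the frame top well below the fingers. Now a guarded descent.

```bash
cat >> h.py <<'E'
def descend(x,y,z0,z1,step,speed,fmax,f0,q=None):
    z=z0
    while z>z1+1e-6:
        z=max(z-step,z1); move_l([x,y,z],speed=speed,orientation=q)
        s=state(); f=s["ft_force"]-f0
        print(f"{s['time']:.2f} zc {z:.4f} z {s['ee_pos'][2]:.4f} f",f.round(1),"m",s["moment"].round(2))
        if np.linalg.norm(f)>fmax: print("STOP");break
    return z
E
python3 - <<'E'
from h import *
f0=state()["ft_force"]
descend(.544,-.1862,.245,.228,.017,.06,8,f0)
descend(.544,-.1862,.228,.212,.001,.012,8,f0)
hold(.2);s=state();print(s["ee_pos"].round(4),(s["ft_force"]-f0).round(2),s["moment"].round(3))
E
```

```text
14.51 zc 0.2280 z 0.2270 f [-0.2  0.4 -0.9] m [-0.04  0.1   0.  ]
14.76 zc 0.2270 z 0.2272 f [-0.1  0.9 -0.9] m [-0.05  0.12 -0.02]
15.01 zc 0.2260 z 0.2260 f [-0.6  0.1 -1.1] m [-0.1   0.17  0.06]
15.26 zc 0.2250 z 0.2248 f [-0.7 -0.3 -1. ] m [-0.08  0.17  0.04]
15.51 zc 0.2240 z 0.2239 f [ 0.3  0.7 -1.5] m [-0.01  0.19  0.02]
15.76 zc 0.2230 z 0.2229 f [-0.5 -0.5 -0.6] m [-0.02  0.2  -0.01]
16.01 zc 0.2220 z 0.2219 f [ 0.6 -0.7 -0.1] m [-0.06  0.18 -0.07]
16.26 zc 0.2210 z 0.2209 f [ 0.4  0.5 -0.8] m [-0.02  0.11 -0.02]
16.51 zc 0.2200 z 0.2199 f [-0.2  0.2  1.2] m [-0.03  0.12 -0.03]
16.76 zc 0.2190 z 0.2189 f [-0.   0.4 -1.8] m [-0.02  0.16  0.  ]
17.01 zc 0.2180 z 0.2179 f [-0.5  0.1  0.2] m [-0.03  0.14  0.05]
17.26 zc 0.2170 z 0.2169 f [-0.4  0.4 -1. ] m [-0.03  0.19  0.01]
17.51 zc 0.2160 z 0.2159 f [-0.6  1.  -1.1] m [-0.06  0.15  0.02]
17.76 zc 0.2150 z 0.2149 f [-0.2 -0.8  0.4] m [-0.02  0.19  0.03]
18.01 zc 0.2140 z 0.2139 f [-0.1 -0.1 -1.5] m [-0.02  0.12  0.  ]
18.26 zc 0.2130 z 0.2129 f [-0.4 -0.1 -0.1] m [-0.    0.22 -0.01]
18.51 zc 0.2120 z 0.2119 f [-0.9  0.6 -0.8] m [-0.06  0.16 -0.02]
[ 0.544  -0.1862  0.212 ] [ 0.57  0.12 -0.65] [ 0.006  0.198 -0.006]
```

The grooves found the splines with no contact force, and the hub is 10 mm down. Now on to the shoulder.

Run:
```python
from h import *
f0=np.array([.17,-.31,-2.48])
z=descend(.544,-.1862,.212,.200,.003,.015,8,f0)
z=descend(.544,-.1862,z,.193,.0005,.006,6,f0)
hold(.2);s=state();print(s["time"],s["ee_pos"].round(4),(s["ft_force"]-f0).round(2),s["moment"].round(3),s["finger_gap"])
```

```text
19.06 zc 0.2090 z 0.2087 f [-0.3  0.5 -1.1] m [-0.06  0.15  0.  ]
19.41 zc 0.2060 z 0.2058 f [ 0.2  0.5 -0. ] m [ 0.    0.12 -0.07]
19.76 zc 0.2030 z 0.2028 f [-0.2  0.7 -0.4] m [-0.01  0.09 -0.01]
20.11 zc 0.2000 z 0.1998 f [-0.9 -0.2 -0.5] m [-0.05  0.17 -0.05]
20.36 zc 0.1995 z 0.1995 f [ 0.5  0.9 -1.4] m [-0.    0.14  0.02]
20.61 zc 0.1990 z 0.1989 f [ 0.2  0.7 -0.7] m [-0.03  0.15  0.05]
20.86 zc 0.1985 z 0.1985 f [-0.1  0.8 -0.4] m [-0.02  0.14  0.04]
21.11 zc 0.1980 z 0.1979 f [ 0.1  0.8 -0.5] m [-0.03  0.15 -0.04]
21.36 zc 0.1975 z 0.1975 f [-0.8  0.3 -0.7] m [-0.05  0.2  -0.03]
21.61 zc 0.1970 z 0.1969 f [ 0.2 -0.1 -0.6] m [-0.02  0.23 -0.01]
21.86 zc 0.1965 z 0.1964 f [-0.5  0.5 -0.8] m [-0.07  0.2   0.01]
22.11 zc 0.1960 z 0.1960 f [-0.3 -0.2  0.2] m [-0.07  0.15  0.01]
22.36 zc 0.1955 z 0.1959 f [0.1 1.3 2.4] m [-0.01  0.36  0.01]
22.61 zc 0.1950 z 0.1959 f [-2.9  1.8  6.3] m [ 0.2   0.66 -0.04]
STOP
22.8083 [ 0.544  -0.1862  0.1959] [-1.87  1.58  7.84] [ 0.18   0.673 -0.011] 0.03620197837116332
```

Seated: contact came at TCP z 0.1959, and 0.196 was expected. Next, the anticlockwise swing in small steps, watching Mz.

```bash
cat >> h.py <<'E'
def swing(a0,a1,step,mmax,z=.1957):
    a=a0
    while a<a1-1e-6:
        a=min(a+step,a1); move_l([.544,-.1862,z],speed=.05,orientation=quat(np.radians(a+90)))
        s=state(); print(f"{s['time']:.2f} cmd {a:.1f} act {np.degrees(yawof(s))-90+360:.2f} f",s["ft_force"].round(1),"m",s["moment"].round(2))
        if abs(s["moment"][2])>mmax: print("STOP");break
    return a
E
python3 - <<'E'
from h import *
move_l([.544,-.1862,.1957],speed=.01)
swing(192.8,204.8,3,.45)
d=get_image("wrist");save("s0.png",d["frame"])
E
```

```text
23.31 cmd 195.8 act 195.73 f [-1.4  0.2  4.5] m [0.04 0.47 0.03]
23.56 cmd 198.8 act 198.67 f [-1.3 -1.1  4.8] m [-0.1   0.46  0.02]
23.81 cmd 201.8 act 201.65 f [-2.6 -1.6  4.8] m [-0.23  0.42  0.01]
24.06 cmd 204.8 act 204.64 f [-1.5 -1.3  5.3] m [-0.35  0.43  0.03]
```

View pics/s0.png

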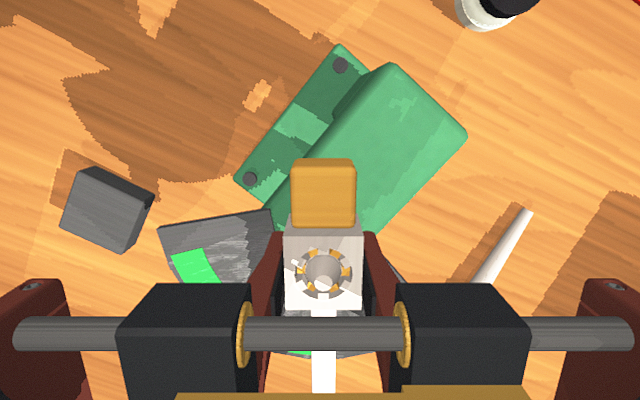

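The hub sits low around the shaft, with the brass splines visible between the teeth near (324,272), and the lever still follows the tool. I'll continue.

Run:
```python
from h import *
a=swing(204.8,222.8,3,.3)
a=swing(a,229.0,1,.3)
```

```text
24.36 cmd 207.8 act 207.65 f [-1.9 -1.6  6.7] m [-0.35  0.4   0.1 ]
24.61 cmd 210.8 act 210.63 f [-1.3 -2.7  4.4] m [-0.46  0.37  0.06]
24.86 cmd 213.8 act 213.60 f [-1.2 -3.2  4.6] m [-0.55  0.32  0.05]
25.11 cmd 216.8 act 216.58 f [-0.2 -2.9  4.7] m [-0.59  0.23  0.01]
25.36 cmd 219.8 act 219.56 f [-0.4 -3.5  4.6] m [-0.68  0.19  0.02]
25.61 cmd 222.8 act 222.56 f [ 0.9 -4.2  4.1] m [-0.85  0.12  0.01]
25.86 cmd 223.8 act 223.60 f [ 0.9 -4.7  3.8] m [-0.89  0.12  0.  ]
26.11 cmd 224.8 act 224.61 f [ 0.4 -5.4  6.1] m [-0.96  0.06 -0.06]
26.36 cmd 225.8 act 225.61 f [ 1.2 -4.   5.2] m [-0.99  0.06 -0.01]
26.61 cmd 226.8 act 226.60 f [ 0.8 -4.5  5.7] m [-0.93  0.02 -0.05]
26.86 cmd 227.8 act 227.60 f [ 0.9 -5.3  4.4] m [-0.93 -0.02 -0.05]
27.11 cmd 228.8 act 228.60 f [ 0.9 -4.7  4.5] m [-0.94  0.02 -0.  ]
27.36 cmd 229.0 act 228.79 f [ 0.8 -6.1  5.3] m [-0.92  0.01 -0.02]
```

```bash
python3 - <<'E'
from h import *
a=swing(229.0,231.5,.5,.25)
hold(.2);s=state();print(s["time"],np.degrees(yawof(s))+270,s["ft_force"].round(2),s["moment"].round(3))
save("s1.png",get_image("side")["frame"]);save("s1t.png",get_image("top")["frame"]);save("s1w.png",get_image("wrist")["frame"])
E
python3 -c "
import cv2,numpy as np
a=cv2.imread('pics/s1.png')[190:290,260:400];b=cv2.imread('pics/s1t.png')[170:270,310:450]
cv2.imwrite('pics/s1z.png',np.hstack([cv2.resize(a,(400,286)),cv2.resize(b,(400,286))]))"
```

```text
27.61 cmd 229.5 act 229.30 f [ 0.7 -6.   5. ] m [-0.94 -0.01 -0.05]
27.86 cmd 230.0 act 229.79 f [ 1.4 -4.9  4.6] m [-0.95 -0.05 -0.11]
28.11 cmd 230.5 act 230.26 f [ 1.  -5.9  5.3] m [-0.88 -0.06 -0.77]
STOP
28.3083 230.25765769366768 [ 0.34 -4.74  4.5 ] [-0.932 -0.087 -0.734]
```

View pics/s1z.png

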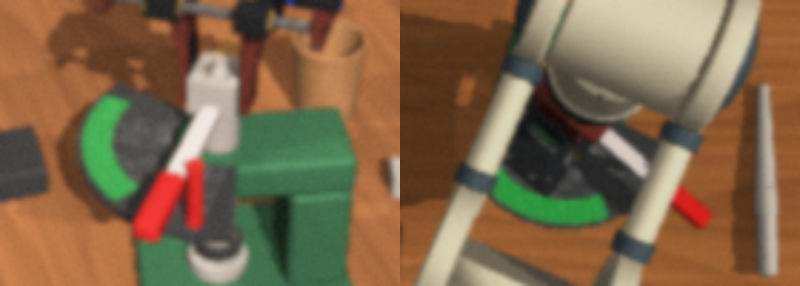

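View pics/s1w.png

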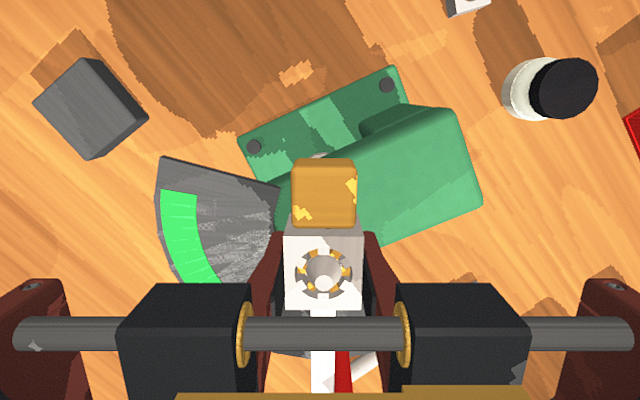

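Contact with the post is clear: Mz jumped to -0.73 N m, about 7.7 N at the post. The side view shows the arm against the red post and the hub down on the shoulder. I'll ease the load slightly, release and lift straight up.

Run:
```python
from h import *
move_l([.544,-.1862,.1960],speed=.02,orientation=quat(np.radians(230.2+90)))
hold(.2);s=state();print(s["time"],np.degrees(yawof(s))+270,s["ft_force"].round(2),s["moment"].round(3))
gripper_open(); hold(.3)
s=state();print(s["time"],s["finger_gap"],s["ft_force"].round(2),s["moment"].round(3))
move_l([.544,-.1862,.30],speed=.08)
move_to([.53,-.175,.36],quat(np.radians(-95)))
hold(.3)
d=get_image("wrist");save("e0.png",d["frame"]);save("e0s.png",get_image("side")["frame"]);print(state()["time"])
import pickle;pickle.dump(d,open("e.pkl","wb"))
```

```text
28.9083 230.0011717508047 [ 0.72 -5.49  3.37] [-0.969 -0.115 -0.33 ]
30.1417 0.0877671898767769 [ 0.22 -0.28  0.65] [-0.045  0.059  0.003]
32.9167
```

View pics/e0.png

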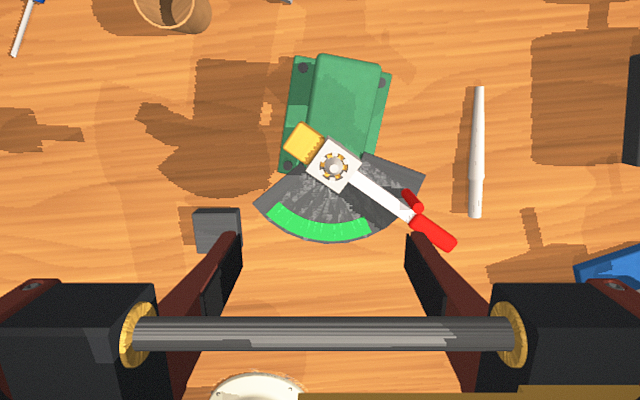

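View pics/e0s.png

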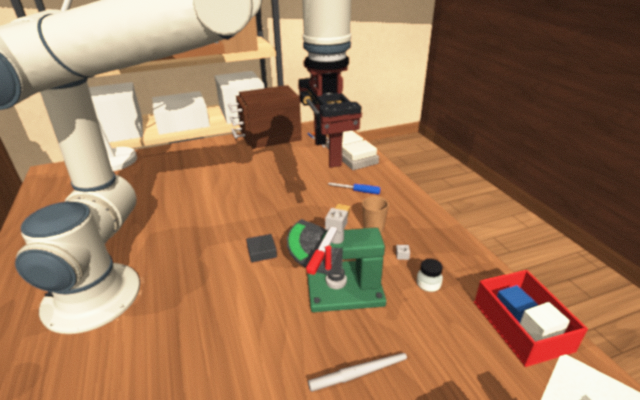

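The lever is on the shaft at (334,166), with its arm against the red post at (413,200), and nothing else has moved. I'll take a second, closer view to verify the height and angle.

Run:
```python
from h import *
import pickle
move_to([.49,-.18,.33],quat(np.radians(-95))); hold(.2)
e=get_image("wrist");pickle.dump(e,open("e2.pkl","wb"));d=pickle.load(open("e.pkl","rb"))
Z=[]
for im,p in ((d,(.53,-.2,.2)),(e,(.53,-.2,.2))):
    u=proj(im,np.array(p)).astype(int);o=(max(u[0]-48,0),max(u[1]-48,0));print(o)
    Z.append(cv2.resize(im["frame"][o[1]:o[1]+96,o[0]:o[0]+96],(400,400),interpolation=cv2.INTER_CUBIC))
save("z5.png",np.hstack(Z))
```

```text
(np.int64(300), np.int64(127))
(np.int64(293), np.int64(92))
```

View pics/z5.png

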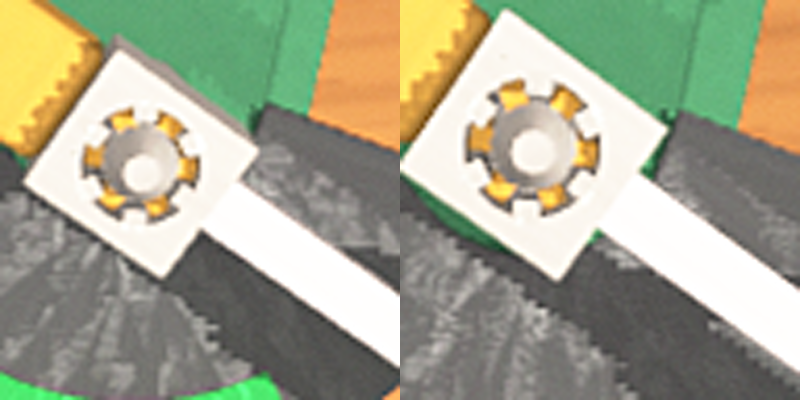

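Run:
```python
from h import *
import pickle
d=pickle.load(open("e.pkl","rb"));e=pickle.load(open("e2.pkl","rb"))
A=[(119,50),(256,153),(163,277),(24,183)];B=[(506,10),(667,130),(558,281),(400,163)]
g=lambda o,p,k:np.array(o)+(np.array(p)-[k,0]+.5)*.24-.5
P=np.array([tri([(d,g((300,127),a,0)),(e,g((293,92),b,400))])[0] for a,b in zip(A,B)])
print(P.round(4).tolist(),P.mean(0).round(4)); v=(P[1]+P[2]-P[0]-P[3]);print("arm",np.degrees(np.arctan2(v[1],v[0]))%360)
h=cv2.cvtColor(e["frame"],cv2.COLOR_BGR2HSV)
rm=cv2.inRange(h,(0,180,100),(8,255,255))|cv2.inRange(h,(172,180,100),(180,255,255))
c=sorted(cv2.findContours(rm,cv2.RETR_EXTERNAL,cv2.CHAIN_APPROX_NONE)[0],key=cv2.contourArea)[-2:]
for k in c:
    m=cv2.minAreaRect(k);p=onz(e,m[0],.201);w=p[:2]-[.544,-.1862];print(m,p.round(4),np.degrees(np.arctan2(w[1],w[0]))%360,np.linalg.norm(w))
```

```text
[[0.5697, -0.1835, 0.2153], [0.5454, -0.2116, 0.2188], [0.5173, -0.1892, 0.2129], [0.544, -0.161, 0.2222]] [ 0.5441 -0.1863  0.2173]
arm 227.82702864208514
((427.9721984863281, 196.35012817382812), (84.72647094726562, 29.29353904724121), 48.532291412353516) [ 0.4735 -0.2736  0.201 ] 231.10799878128464 0.11226587747963461
```

Run:
```python
from h import *
move_l([.49,-.18,.36],speed=.1); job_done(); print(state()["time"])
```

```text
the job is handed in; nothing more can be done
the job is handed in; nothing more can be done
```

The lever is on the shaft, seated on the shoulder and swung anticlockwise to the red stop post. I released it and handed the job in after about 34 of the 72 s.

- **Fit:** I read the spline angle from the wrist camera and brought the arm in at 192.8°, about 28° from the middle of the green band. The grooves slid onto the splines with no noticeable force. The hub met the shoulder where expected (TCP z 0.1959, expected 0.196), pressed down with about 8 N.
- **Swing:** The arm reached the post at about 230°; I had estimated 229.4°. The contact force peaked near 8 N and I eased it to about 3.5 N before opening the gripper.
- **Last checks:**
  - The hub top measured 0.217 m, with individual corners from 0.213 to 0.222 m, against 0.215 m for a seated hub. An unseated hub would be 26 mm higher.
  - The arm angle measured from the hub corners was 227.8°. That is about 2° less than the 230.0° tool angle at release, roughly the accuracy of that measurement. The picture shows the arm against the post.
  - A check from the red patches was no use, because the grip and post merged into one.
  - I could not see the shaft's 0.1 N m friction in the torque readings, so the evidence that the shaft turned with the lever is the pictures and a swing of about 37°, far more than the spline play.
  - By eye, the other objects in view had not moved.

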